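Refill the patch-tin dispenser on the tyre repair bench

TASK

Refill the yellow tin dispenser: squeeze in the two orange snap tabs of its blue cover, lift the cover off and lay it flat, right way up, on the black rubber mat. Then load every red patch tin on the bench flat into the well, pushing the pile down on the sprung platform until it lies below the rim, and only when all are in clip the cover back on, flat on the rim with both tabs sprung out under their keepers. Leave the other things on the bench alone.

Things in the scene. Friction and masses are not known exactly. Their poses are not given: they have to be found in the camera images.
- rim (a point): yellow steel tin dispenser, a fixed box 120 (x) by 148 (y) by 135 mm high with an open square well 72 mm wide. Point: centre of the well's mouth at rim level (135 mm above the bench); dispenser axes, z up. The well's +x and -x walls have a 46 mm wide finger slot, open at the top and down to the foot: a tin can be lowered in with a finger in each slot (closing along x)
- keeper_a (a point): dark keeper on the rim at the dispenser's +y side: a lip 44 mm wide (x) over the cover's catch, its inner edge 53 mm from the dispenser's centre, underside 13 mm and top 19 mm above the rim; its post's inner face is 65 mm from the centre. Point: middle of the lip's inner top edge
- keeper_b (a point): the same keeper at the -y side. Also on the rim: four tapered steel pins, 13 mm tall, 8 mm thick, at dispenser x = +-57.5, y = +-36 mm, which centre the cover with 3.5 mm of play at each side
- platform (a joint): white sprung platform, 68 mm square, the moving floor of the well. 0 = up, its top 10 mm below the rim; grows (m) as it sinks, to 0.11. Spring 50 N/m and a friction brake of about 7 N: one tin's weight does not sink it, a push of 7 to 12 N on the pile does, and it stays where it has been pushed
- cover_grip (a point): blue plastic dust cover, 0.16 kg: panel 100 (x) by 98 (y) by 6 mm with two upright orange paddles facing +y and -y, 30 mm wide (x), 6 mm thick, 6 to 60 mm above the underside. Point: cover's centre, midway between the paddles, 42 mm above the underside; axes of the cover, z up. Fitted: underside on the rim, centred, axes parallel to the dispenser's (either way round)
- tab_a (a joint): orange snap tab on the cover's +y side (paddle and catch), m pressed inward: 0 = sprung out, 0.011 = fully in; 2 N to start, 6 N fully in. Paddles' outer faces are 58 mm apart at rest, 36 mm when both are in. Squeeze both and keep them squeezed while lifting or fitting; pushing down alone does not snap it in
- tab_b (a joint): the same tab on the cover's -y side. Each tab's flat catch (26 mm wide, 6 to 11 mm above the underside) reaches 60 mm from the cover's centre at rest, so 7 mm under the keeper lip, and 49 mm when fully in; it is free of the lip from about 0.008
- mat_top (a point): black rubber mat, fixed, 220 (x) by 200 (y) mm, 3 mm thick; this point is the centre of its upper face; axes of the mat
- tin0_mid (a point): round red steel tin of tyre patches with a steel-coloured rim and yellow label, 64 mm in diameter, 24 mm high, about 0.15 kg; point at its centre, half-way up; z along its axis. May be absent
- tin1_mid (a point): round red steel tin of tyre patches with a steel-coloured rim and yellow label, 64 mm in diameter, 24 mm high, about 0.15 kg; point at its centre, half-way up; z along its axis. May be absent
- tin2_mid (a point): round red steel tin of tyre patches with a steel-coloured rim and yellow label, 64 mm in diameter, 24 mm high, about 0.15 kg; point at its centre, half-way up; z along its axis. May be absent
- tin3_mid (a point): round red steel tin of tyre patches with a steel-coloured rim and yellow label, 64 mm in diameter, 24 mm high, about 0.15 kg; point at its centre, half-way up; z along its axis. May be absent
- tin0: the same tin: origin under its centre
- tin1: the same tin: origin under its centre
- tin2: the same tin: origin under its centre
- tin3: the same tin: origin under its centre
- cover: the same blue cover: its origin, under the centre of the panel
- phone: bystander: black phone lying flat, 75 by 155 by 9 mm; origin under its centre
- screwdriver: bystander: green-handled screwdriver lying flat
- wrench: bystander: steel wrench lying flat
- hammer: bystander: hammer lying flat
- glue_can: bystander: green and yellow glue can, 66 mm in diameter, 100 mm high; origin under its centre
- bowl: bystander: steel bowl, 120 mm across, 50 mm high; origin under its centre
Not all that is in view belongs to the job. What is shaped like the tin1 but green or white is not meant.

How it is judged:
By the outcome, as a careful person would: the job done as asked, in the order asked, and still so for the second after the job is handed in, with the robot touching nothing.
Of tin0, tin1, tin2, tin3 only 2 to 4 are there at a start; the rules pass over those that are not, and their reading is None.
At some moment in a run one of tin0, tin1, tin2, tin3 may be knocked a few centimetres aside while the robot is not near it.
Once in a run the grip may slacken for a moment while it holds something.
It also fails if it takes over 210 s, if anything falls off the work surface, if the arm or the gripper's body presses on something with over 40 N, if the wrist force passes 120 N, or if a joint passes its speed limit or range.

ROBOT

A 7-joint arm with a two-finger parallel gripper is mounted at the origin on the work surface. World frame = base frame: x ahead of the robot, y to its left, z up, the work surface at z = 0. Lengths are in m, angles in degrees, forces in N, time in s.
With the tool pointing down it reaches from about 0.4 to 0.85 m from the base axis. Payload 10.4 kg.
Tool frame: the origin (TCP) lies at the very end of the fingers, on their centre line; the grasp point (between the pads) lies 19 mm behind it (ctrl.tcp_to_grasp is the z of the grasp point in the tool frame, in m); z points along the fingers, x is the direction in which the jaws open and shut, and the axes are right-handed (so a half turn about z gives the same grasp; the last joint's range is limited). The gripper opens to 87 mm and grips with 3 to 60 N. Pads are 19 mm wide; open, the fingers measure 117 mm over their backs; the gripper's body (75 mm by 190 mm) begins 51 mm behind the grasp point.
Start: joints at [-73.488, 19.034, -3.707, 83.658, 1.238, 77.344, -5.071], TCP at [0.191, 0.595, 0.223] pointing down, gripper open.
Joint ranges: [-148.97, 148.97], [-28.65, 121.19], [-84.17, 76.75], [9.2, 138.47], [-72.65, 252.65], [3.7, 117.97], [-149.18, 149.18]. Speed limits (degrees/s): [127.2, 127.2, 159.86, 159.86, 180, 180, 180].

INTERFACE

Orientations are given as [roll, pitch, yaw] about the fixed x, y, z axes, in that order (R = Rz(yaw) Ry(pitch) Rx(roll)).
In Python, from bench import ctrl gives the robot as it stands. Calls block until the motion is done:
- ctrl.move_to(position, orientation): joint-space move of the TCP to a pose.
- ctrl.move_l(position, attitude=None, velocity=0.15, guard=None): straight line of the TCP; attitude=None keeps the orientation; velocity is the mean speed in m/s. With guard (N) it stops when the force on the tool has changed by that much, and returns True; else False.
- ctrl.move_joints(angles): joint-space move.
- ctrl.move_gripper(opening): finger opening in m; the grip force is fixed at half the most; returns when the fingers have stopped.
- ctrl.sleep(seconds).
- ctrl.ik(position, orientation): joint angles nearest the present ones, or None.
- ctrl.capture(name): name is "side" or "top" or "wrist"; returns a dict with "pixels" (480x640x3 uint8, red, green, blue), "depth" (480x640 float32, m along the optical axis (not along the pixel's ray), 0 where there is no reading), "fov_y" (degrees; the focal length in pixels is half the picture's height over the tangent of half this angle, whatever the lens; pixels are square), "cx", "cy" (the principal point, pixels), "distortion" ([k1, k2, p1, p2, k3] as OpenCV has them; the pictures are not rectified), "R" (3x3) and "t" (3): a world point X has camera coordinates R X + t. Camera axes: x right, y down, z forward; pixel columns grow to the right and rows downward; lengths in m; the calibration is good to about 2 mm. A picture is of the moment at which its call begins.
A pose or a line that the arm cannot do raises ctrl.IKError and nothing moves.
- ctrl.finish_job(): hands the job in, once; it reports no verdict.
Readings, each from a call of its own:
- ctrl.read_time(): time.
- ctrl.read_q(): joint angles.
- ctrl.read_qvel(): joint speeds.
- ctrl.read_joint_efforts(): joint torques, N m.
- ctrl.read_ee_pos(): TCP position.
- ctrl.read_tool_rot(): TCP orientation.
- ctrl.read_wrist_force(): force on the tool from outside, world axes, zero at the start.
- ctrl.read_moment(): the same for the moment, N m.
- ctrl.read_gripper_width(): finger opening in m.
Only numpy, scipy, OpenCV 4.12 (cv2) and the standard library are available. Lean on these libraries where they do the work, as an engineer would, in place of code of your own. Each camera call takes 0.05 s, during which the arm holds its last target. There are 200 camera calls.

## Working session

There is one attempt and no reset: what is moved stays moved. The work goes in short steps, each a Python script; the robot and the scene stay as the last script left them, time stands still between calls to the robot, and variables do not carry over. Pictures are saved under pics/ and viewed, about 12 in all and at most 16, crops included, and the job is handed in when it is done.

```bash
ls; mkdir -p pics; cat > h.py <<'E'
import numpy as np, cv2
from bench import ctrl
def K(c):
    f=240/np.tan(np.radians(c["fov_y"])/2); return np.array([[f,0,c["cx"]],[0,f,c["cy"]],[0,0,1.]])
def ray(c,uv):
    p=cv2.undistortPoints(np.array(uv,float).reshape(-1,1,2),K(c),np.array(c["distortion"],float)).reshape(-1,2)
    d=np.c_[p,np.ones(len(p))]; R=np.array(c["R"]);t=np.array(c["t"])
    return -R.T@t, d@R
def onplane(c,uv,z):
    o,d=ray(c,uv); return o+d*((z-o[2])/d[:,2])[:,None]
def cloud(c):
    v,u=np.mgrid[0:480,0:640]; o,d=ray(c,np.c_[u.ravel(),v.ravel()])
    P=o+d*c["depth"].ravel()[:,None]; P[c["depth"].ravel()==0]=np.nan
    return P.reshape(480,640,3)
def save(c,n): cv2.imwrite(f"pics/{n}.png",c["pixels"][:,:,::-1])
E
python3 - <<'E'
from h import *
for n in("top","side","wrist"):
    c=ctrl.capture(n); save(c,n+"0"); np.save(n+"0.npy",c,allow_pickle=True)
    print(n,c["fov_y"],c["distortion"],-np.array(c["R"]).T@c["t"],np.array(c["R"])[2],(c["depth"]==0).mean())
print(ctrl.read_tool_rot(),ctrl.read_ee_pos(),ctrl.read_time(),ctrl.tcp_to_grasp)
E
```

```text
pics
top 44.81943355443751 [0.03629969 0.         0.         0.         0.        ] [ 0.23239016 -0.05473947  1.67424203] [ 0.19264967 -0.01261669 -0.98118649] 0.004072265625
side 54.18293076203497 [-0.12246367  0.          0.          0.          0.        ] [ 0.41671119 -0.84517335  0.99375668] [ 0.11177177  0.66410768 -0.73923478] 0.003948567708333333
wrist 63.239036502792 [-0.0863659  0.         0.         0.         0.       ] [0.12864221 0.61534881 0.38384842] [ 0.22849757 -0.07459078 -0.97068279] 0.04057291666666667
[1.79995704e+02 6.15992788e-02 7.21936283e+01] [0.19105015 0.59476874 0.22195858] 0.15 -0.0187
```

View pics/top0.png

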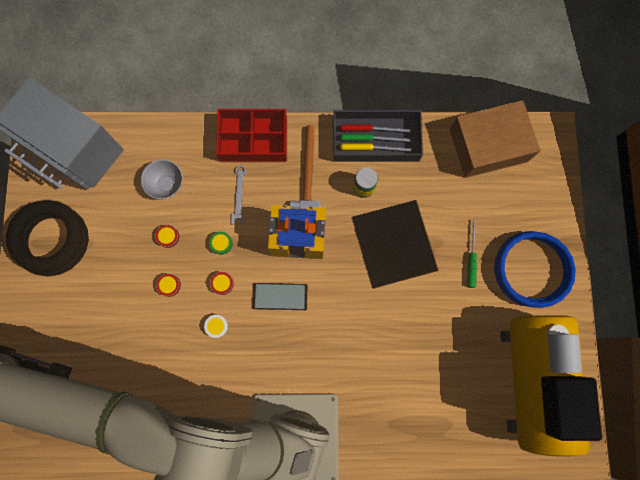

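View pics/side0.png

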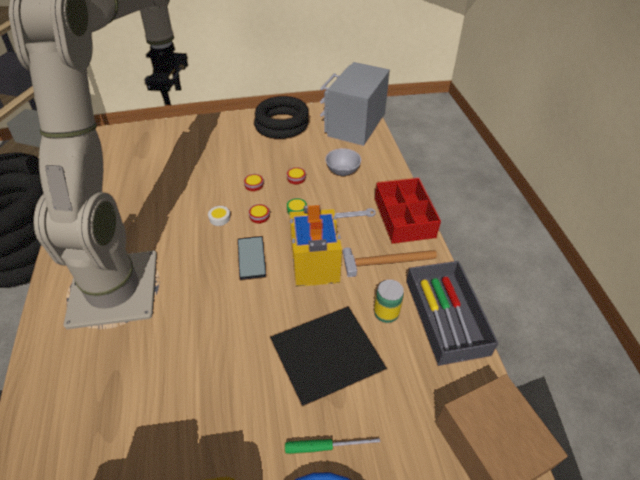

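The top view shows red-sided tins at (166,236), (168,285) and (221,283). The green tin at (220,242) and the white one at (215,326) are decoys. The dispenser is at (297,232) and the mat at (395,243). I'll measure these and enlarge the tins and dispenser to confirm.

```bash
cat >> h.py <<'E'
def blobs(c,mask,amin=40):
    n,l,s,ce=cv2.connectedComponentsWithStats(mask.astype(np.uint8))
    return [(l==i,s[i,4],ce[i]) for i in range(1,n) if s[i,4]>=amin]
def hsv(c): return cv2.cvtColor(c["pixels"],cv2.COLOR_RGB2HSV)
def tins(c,zbase=0.0,verbose=0):
    """round yellow labels with red surround; label plane at zbase+.024"""
    H=hsv(c); h,s,v=[H[...,i].astype(int) for i in range(3)]
    yel=(h>20)&(h<32)&(s>190)&(v>120); red=((h<6)|(h>174))&(s>150)&(v>60)
    out=[]
    for m,a,ce in blobs(c,yel,60):
        ring=cv2.dilate(m.astype(np.uint8),np.ones((9,9)))>0
        ring&=~m; fr=red[ring].mean()
        P=onplane(c,[ce],zbase+.024)[0]
        if verbose: print(ce.round(1),a,round(fr,2),P.round(4))
        if fr>.2 : out.append((P,ce,a,fr))
    return out
E
python3 - <<'E'
from h import *
for n in("top","side"):
    c=np.load(n+"0.npy",allow_pickle=True).item()
    print(n); tins(c,0,1)
    C=cloud(c); H=hsv(c);h,s,v=[H[...,i].astype(int) for i in range(3)]
    blue=(h>105)&(h<125)&(s>150)&(v>60); org=(h>5)&(h<14)&(s>200)
    for m,a,ce in blobs(c,blue,150):print("blue",ce.round(1),a,np.nanmedian(C[m],0).round(4))
    for m,a,ce in blobs(c,org,20):print("org",ce.round(1),a,np.nanmedian(C[m],0).round(4),np.nanmax(C[m][:,2]))
    # yellow rim top by depth
    rim=(abs(C[...,2]-.135)<.004)&(h>18)&(h<32)&(s>150)
    q=C[rim]; r=cv2.minAreaRect(q[:,:2].astype(np.float32)*1000); print("rim",len(q),r)
    blk=(v<50)&(abs(C[...,2]-.003)<.012)
    for m,a,ce in blobs(c,blk,2500):
        pts=np.argwhere(m)[:,::-1]; hull=cv2.convexHull(pts.astype(np.float32)).reshape(-1,2)
        P=onplane(c,hull,.003)[:,:2].astype(np.float32)*1000; print("mat",ce,a,cv2.minAreaRect(P))
    kp=(abs(C[...,2]-.154)<.004)&(s<110)
    for m,a,ce in blobs(c,kp,8):print("keep",ce.round(1),a,np.nanmedian(C[m],0).round(4))
    x0,y0=((140,190) if n=="top" else (200,150)); 
    cv2.imwrite(f"pics/crop_{n}.png",cv2.resize(c["pixels"][y0:y0+150,x0:x0+200,::-1],None,fx=4,fy=4,interpolation=cv2.INTER_CUBIC))
E
python3 -c "
import cv2,numpy as np
a=cv2.imread('pics/crop_top.png');b=cv2.imread('pics/crop_side.png')
cv2.imwrite('pics/crop2.png',np.vstack([cv2.resize(a,(400,300)),cv2.resize(b,(400,300))]))"
```

```text
top
[356.7 146.5] 186 0.0 [ 0.8258 -0.1782  0.024 ]
[275.1 210.2] 90 0.0 [0.6314 0.0625 0.024 ]
[320.2 213. ] 100 0.0 [ 0.6228 -0.0685  0.024 ]
[166.1 235.1] 200 0.36 [0.5588 0.3746 0.024 ]
[219.9 242. ] 215 0.0 [0.5379 0.2202 0.024 ]
[272.8 241.6] 117 0.0 [0.5385 0.0685 0.024 ]
[318.1 244.2] 129 0.0 [ 0.5304 -0.0622  0.024 ]
[220.8 282.6] 209 0.33 [0.4211 0.2142 0.024 ]
[167.1 284.4] 214 0.35 [0.4169 0.3651 0.024 ]
[559.5 322.8] 414 0.0 [ 0.3044 -0.7376  0.024 ]
[215.3 325.6] 208 0.0 [0.3006 0.226  0.024 ]
[565.6 446.8] 639 0.0 [-0.024  -0.7237  0.024 ]
blue [297.4 214.6] 343 [ 0.5912 -0.0075  0.141 ]
blue [295.5 238.1] 488 [5.263e-01 4.000e-04 1.409e-01]
blue [536.3 270.5] 1209 [ 0.4441 -0.6733  0.0497]
org [283.6 225.4] 67 [0.5532 0.0249 0.1699] 0.1992987008215792
org [310. 227.] 99 [ 0.5531 -0.04    0.1467] 0.20030796598573009
rim 696 ((366.69781494140625, -308.7373046875), (901.865966796875, 262.5555725097656), 51.6647834777832)
mat [394.2390848  243.49013434] 4764 ((536.8238525390625, -283.895263671875), (215.86471557617188, 196.04855346679688), 15.05174446105957)
keep [ 98.2 1
[... 1475 characters left out ...]
.1288  0.1537]
keep [564.2  31.6] 11 [1.9419 1.0745 0.1555]
keep [ 3.1 32.8] 9 [-0.7544  1.6256  0.1549]
keep [578.5  42.9] 47 [1.944  0.9528 0.154 ]
keep [591.7  53.3] 13 [1.943  0.8458 0.1543]
keep [616.9  73.9] 109 [1.9432 0.6597 0.1543]
keep [330.7  78.9] 39 [0.7432 0.7389 0.1557]
keep [385.7  81.6] 11 [0.942  0.6813 0.1539]
keep [322.4  87.6] 14 [0.7003 0.67   0.1551]
keep [373.1  98.6] 14 [0.8635 0.5731 0.1538]
keep [331.8  99.6] 38 [0.7197 0.5857 0.154 ]
keep [355.8 105.2] 64 [0.7945 0.536  0.1535]
keep [304.9 208.5] 17 [0.5423 0.0544 0.1529]
keep [118.5 253. ] 61 [ 0.067  -0.0258  0.1537]
keep [316.9 243.1] 124 [ 0.5517 -0.0737  0.1531]
keep [ 86.6 271.8] 65 [-0.0046 -0.0721  0.1543]
```

View pics/crop_top.png

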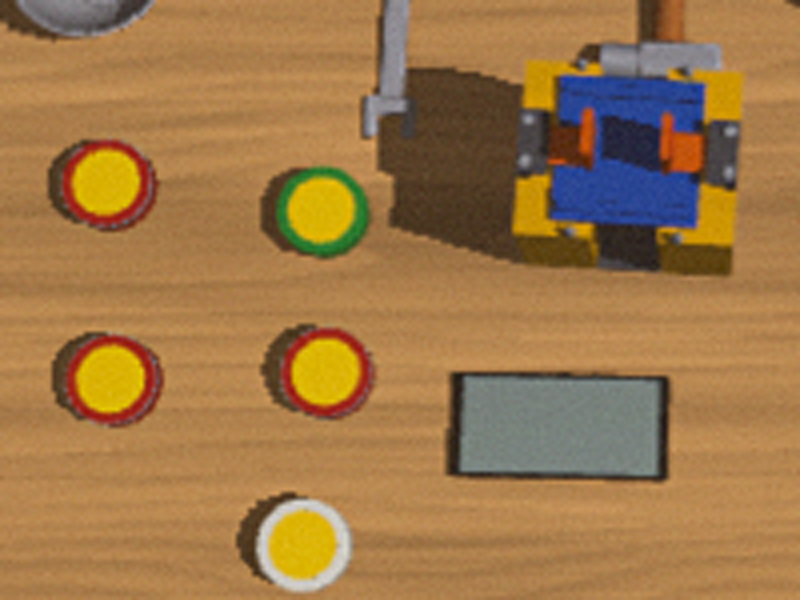

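The crop confirms three red tins, at top-view pixels (166,235), (167,284) and (221,283). The other two have green and white rims. The top and side views differ by about 5 mm in y, so I'll refine with the wrist camera above the dispenser.

```bash
python3 - <<'E'
from h import *
for yaw in(87.5,-92.5):
    for p in([.556,-.006,.35],[.556,-.006,.158],[.537,-.287,.028]): print(yaw,np.round(ctrl.ik(p,[180,0,yaw]),0))
ctrl.move_to([.556,-.006,.36],[180,0,87.5])
print(ctrl.read_time(),ctrl.read_ee_pos())
c=ctrl.capture("wrist");save(c,"w1");np.save("w1.npy",c,allow_pickle=True)
t=ctrl.capture("top"); save(t,"top1"); tins(t,0,1)
a=np.vstack([c["pixels"],t["pixels"]])[:,:,::-1]; cv2.imwrite("pics/m1.png",cv2.resize(a,(400,600)))
C=cloud(c);H=hsv(c);h,s,v=[H[...,i].astype(int) for i in range(3)]
blue=(h>105)&(h<125)&(s>150)&(v>60)&(abs(C[...,2]-.141)<.006); org=(h>3)&(h<15)&(s>180)&(C[...,2]>.188)
rim=(h>18)&(h<32)&(s>150)&(abs(C[...,2]-.135)<.005)
for n,m0 in(("blue",blue),("org",org),("rim",rim),("keep",(abs(C[...,2]-.154)<.004)&(s<110))):
  for m,a,ce in blobs(c,m0,100):print(n,ce.round(1),a,np.nanmedian(C[m],0).round(4),np.nanpercentile(C[m],[2,98],axis=0).round(4).tolist())
E
```

```text
87.5 [-37.   9.  38.  84.  -5.  90.  88.]
87.5 [-35.  14.  36. 101.  -9.  68.  91.]
87.5 [-16.  38.  53. 100. -34.  60. 137.]
-92.5 [-41.   9.  42.  84.  -6.  90. -91.]
-92.5 [-40.  15.  43. 101. -11.  68. -87.]
-92.5 [-15.  37.  52. 100. -33.  60. -44.]
2.6917 [ 0.5560328  -0.00496272  0.35974527]
[356.7 146.5] 186 0.0 [ 0.8258 -0.1782  0.024 ]
[166.1 235.1] 201 0.37 [0.5588 0.3745 0.024 ]
[219.9 242. ] 218 0.0 [0.5382 0.2201 0.024 ]
[318.4 243.9] 121 0.0 [ 0.5315 -0.063   0.024 ]
[220.8 282.5] 211 0.34 [0.4213 0.2141 0.024 ]
[167.1 284.4] 214 0.36 [0.4168 0.365  0.024 ]
[559.  322.8] 419 0.0 [ 0.3044 -0.7361  0.024 ]
[215.3 325.6] 208 0.0 [0.3006 0.226  0.024 ]
[565.1 446.7] 660 0.0 [-0.0238 -0.7223  0.024 ]
blue [315.1 206.5] 7676 [ 0.5493 -0.0058  0.1411] [[0.5095, -0.0517, 0.1393], [0.6052, 0.0403, 0.1458]]
rim [257.6 165.1] 1229 [ 0.5096 -0.0623  0.1348] [[0.4949, -0.0771, 0.1331], [0.5366, -0.0279, 0.1364]]
rim [373.9 167.5] 1203 [0.5173 0.0557 0.1349] [[0.5017, 0.0227, 0.1333], [0.5422, 0.0697, 0.1365]]
rim [258.  249.5] 869 [ 0.5988 -0.0677  0.1347] [[0.5743, -0.0821, 0.1331], [0.6139, -0.0357, 0.1363]]
rim [372.2 251.2] 794 [0.6056 0.0512 0.1348] [[0.5809, 0.0322, 0.1332], [0.6209, 0.0647, 0.1365]]
keep [248.9 210.7] 1008 [ 0.5538 -0.0691  0.1538] [[0.5329, -0.0798, 0.1515], [0.5749, -0.0587, 0.1564]]
keep [381.  212.9] 1006 [0.561  0.0575 0.1539] [[0.5407, 0.0468, 0.1513], [0.5824, 0.0681, 0.1565]]
```

View pics/w1.png

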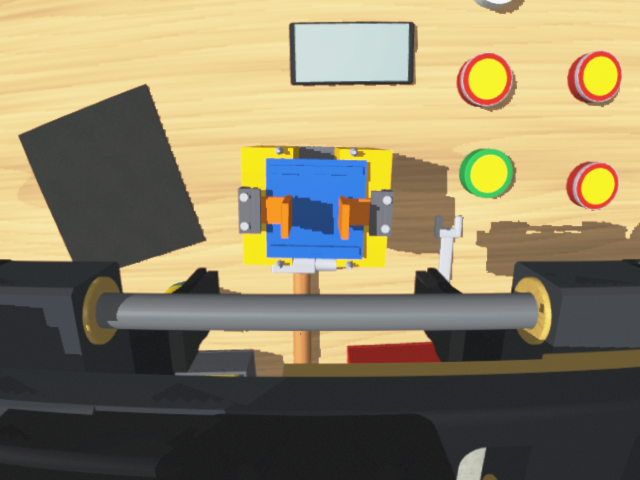

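The wrist view shows the cover fitted at (315,206) and the keepers at (249,211) and (381,213). The dispenser centre is about (0.5575, -0.0058), with yaw about -3.3°. Both averaged external views agree with this. No fourth red tin is visible. Next I grasp and lift the cover.

```bash
cat >> h.py <<'E'
DC=np.array([.5575,-.0058]); DY=-3.3
E
python3 - <<'E'
from h import *
o=[180,0,90+DY]
ctrl.move_l([*DC,.23],o,velocity=.15)
print(ctrl.move_l([*DC,.159],o,velocity=.06,guard=8),ctrl.read_ee_pos(),ctrl.read_wrist_force())
ctrl.move_gripper(.034); print("w",ctrl.read_gripper_width(),ctrl.read_wrist_force())
print(ctrl.move_l([*DC,.185],o,velocity=.04,guard=15),ctrl.read_ee_pos(),ctrl.read_wrist_force(),ctrl.read_gripper_width())
c=ctrl.capture("side");save(c,"s2");cv2.imwrite("pics/s2c.png",cv2.resize(c["pixels"][140:320,230:430,::-1],None,fx=3,fy=3))
print(ctrl.read_time())
E
```

```text
False [ 0.55774595 -0.00578495  0.15938088] [-0.4517175  -0.36711587  0.05797335]
w 0.034657438272554124 [-2.58066295 -0.14140987  5.78795479]
False [ 0.55737743 -0.00574455  0.18482188] [ 0.33492916  0.38722812 -2.41752978] 0.03459092672700699
7.05
```

View pics/s2c.png

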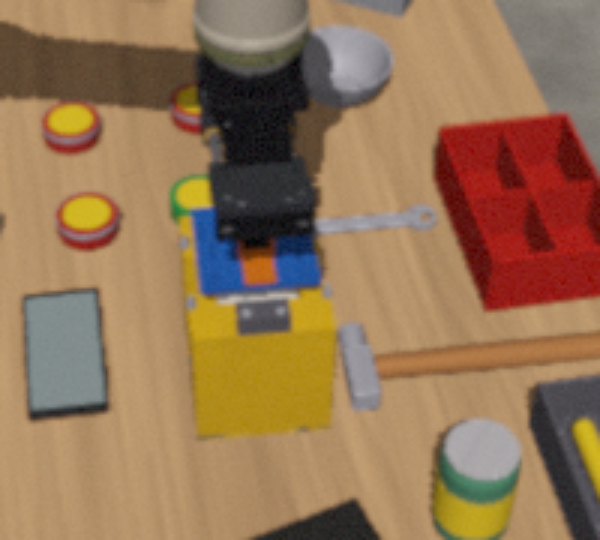

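```bash
python3 - <<'E'
from h import *
o=[180,0,90+DY]; M=[.537,-.287]
ctrl.move_l([*DC,.23],o,velocity=.1); print(ctrl.read_gripper_width())
ctrl.move_l([*M,.20],o,velocity=.2); print(ctrl.read_gripper_width(),ctrl.read_wrist_force())
ctrl.move_l([*M,.05],o,velocity=.12)
print(ctrl.read_gripper_width(),ctrl.move_l([*M,.024],o,velocity=.03,guard=3),ctrl.read_ee_pos(),ctrl.read_wrist_force(),ctrl.read_gripper_width())
ctrl.move_gripper(.086); print(ctrl.read_gripper_width(),ctrl.read_ee_pos())
ctrl.move_l([*M,.25],o,velocity=.2)
c=ctrl.capture("wrist");save(c,"w3");np.save("w3.npy",c,allow_pickle=True)
C=cloud(c);H=hsv(c);h,s,v=[H[...,i].astype(int) for i in range(3)]
for m,a,ce in blobs(c,(h>105)&(h<125)&(s>150)&(v>60),300):print(ce.round(1),a,np.nanmedian(C[m],0).round(4),np.nanpercentile(C[m],[2,98],axis=0).round(4).tolist())
print(ctrl.read_time())
E
```

```text
0.03464935066435417
0.034408522193599335 [-0.28153505 -0.00785356 -1.70035253]
0.038597242985170234 True [ 0.53685346 -0.28686721  0.0280349 ] [-1.96780154  0.37957243  8.24353852] 0.034675759782488914
0.08611815925932341 [ 0.53629287 -0.28649287  0.0273114 ]
[ 19. 165.] 5396 [ 0.4737 -0.5798  0.0339] [[0.3958, -0.6146, 0.0104], [0.5465, -0.5707, 0.0531]]
[316.4 202.4] 7294 [ 0.5288 -0.2861  0.0091] [[0.4883, -0.3329, 0.0072], [0.5855, -0.2391, 0.0138]]
13.7083
```

View pics/w3.png

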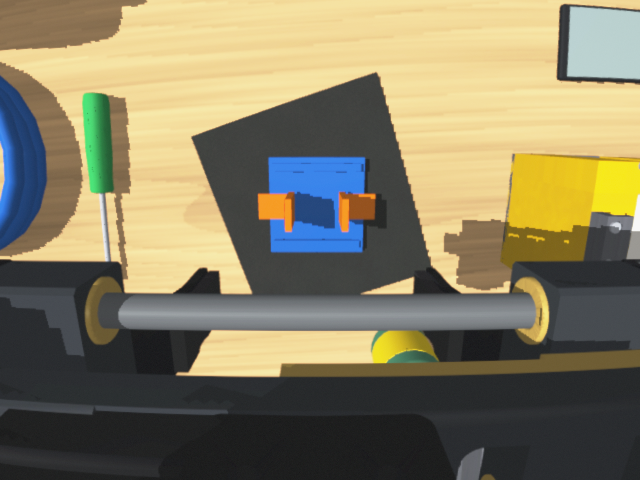

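The wrist view shows the cover flat and right way up on the mat at (316,202), paddles upright. Now the first tin, (0.421, 0.211).

```bash
cat >> h.py <<'E'
O=[180,0,DY]
def pick(est):
    ctrl.move_to([*est,.20],O); ctrl.move_gripper(.086)
    c=ctrl.capture("wrist"); save(c,"pick%d"%(ctrl.read_time()*10))
    T=[t for t in tins(c) if np.hypot(*(t[0][:2]-est))<.07]
    print("seen",[(t[0].round(4),t[1].round(0),t[2],round(t[3],2)) for t in T])
    if not T: return False
    p=min(T,key=lambda t:np.hypot(*(t[0][:2]-est)))[0][:2]
    if np.hypot(*(p-est))>.015: print("moved!")
    ctrl.move_l([*p,.06],O,velocity=.2)
    print("touch",ctrl.move_l([*p,.004],O,velocity=.06,guard=6),ctrl.read_ee_pos().round(4) if hasattr(ctrl.read_ee_pos(),'round') else ctrl.read_ee_pos())
    ctrl.move_gripper(.055); print("w",ctrl.read_gripper_width())
    ctrl.move_l([*p,.10],O,velocity=.15); ctrl.sleep(.1); print("w",ctrl.read_gripper_width(),ctrl.read_wrist_force())
    return ctrl.read_gripper_width()>.06
def load(zpush=.109):
    e=ctrl.read_ee_pos(); ctrl.move_l([e[0],e[1],.22],O,velocity=.2)
    ctrl.move_l([*DC,.22],O,velocity=.2); print("w",ctrl.read_gripper_width())
    ctrl.move_l([*DC,.150],O,velocity=.12)
    r=ctrl.move_l([*DC,.133],O,velocity=.03,guard=5); print("enter",r,ctrl.read_ee_pos(),ctrl.read_wrist_force(),ctrl.read_gripper_width())
    return r
def push(zpush):
    r=ctrl.move_l([*DC,zpush],O,velocity=.03,guard=25); print("push",r,ctrl.read_ee_pos(),ctrl.read_wrist_force(),ctrl.read_gripper_width())
def release():
    ctrl.move_gripper(.078); ctrl.move_l([*DC,.25],O,velocity=.2); print("t",ctrl.read_time())
def well(name):
    c=ctrl.capture("wrist"); save(c,name); C=cloud(c); d=np.hypot(C[...,0]-DC[0],C[...,1]-DC[1])
    H=hsv(c);h,s=H[...,0].astype(int),H[...,1]
    m=(d<.018)&(C[...,2]<.19); q=C[m]; print("top z",np.nanpercentile(q[:,2],[5,50,95]).round(4),m.sum())
    y=(d<.04)&(h>20)&(h<32)&(s>190); A=np.c_[q[:,:2]-DC,np.ones(len(q))]; print("slope",np.linalg.lstsq(A,q[:,2],rcond=None)[0].round(4))
E
python3 - <<'E'
from h import *
for p in([.4212,.2113,.2],[.4169,.3626,.004],[.5585,.3724,.004],[*DC,.109]): print(np.round(ctrl.ik(p,O),0))
if pick(np.array([.4212,.2113])): load()
print(ctrl.read_time())
E
```

```text
[-57.  -1.  24. 109.   0.  72. -36.]
[-68.  25.  27. 108. -14.  50. -38.]
[-64.  41.  37.  89. -27.  59. -22.]
[-48.  22.  53. 104. -20.  63.   9.]
seen [(array([0.423 , 0.2122, 0.024 ]), array([319., 215.]), np.int32(2301), np.float64(0.81))]
touch False [0.4233 0.2123 0.0043]
w 0.0631798421890476
w 0.06342377039716826 [ 0.64143453  0.08812829 -2.16477153]
w 0.06342584217832065
enter False [ 0.55755069 -0.00586824  0.13304949] [ 0.01061207  0.70979545 -1.54974736] 0.06319032739847295
23.3
```

```bash
python3 - <<'E'
from h import *
push(.109); release(); well("well1")
t=ctrl.capture("top"); tins(t,0,1)
E
```

```text
push False [ 0.55780734 -0.00576246  0.10910533] [-0.31545816  0.56415766  2.09003647] 0.06329614398222654
t 25.7083
top z [0.1282 0.1293 0.1304] 1799
slope [0.001  0.0007 0.1293]
[356.7 146.5] 188 0.0 [ 0.8257 -0.1782  0.024 ]
[318.8 213.5] 138 0.0 [ 0.6213 -0.0646  0.024 ]
[166.2 235.1] 196 0.37 [0.5588 0.3741 0.024 ]
[317.  243.5] 171 0.0 [ 0.5327 -0.0588  0.024 ]
[219.9 246.7] 72 0.0 [0.5243 0.2198 0.024 ]
[167.2 284.4] 213 0.36 [0.4168 0.3649 0.024 ]
[558.7 322.7] 428 0.0 [ 0.3046 -0.7353  0.024 ]
[215.3 325.6] 208 0.0 [0.3006 0.226  0.024 ]
[565.  446.7] 666 0.0 [-0.0238 -0.7222  0.024 ]
```

View pics/well1.png

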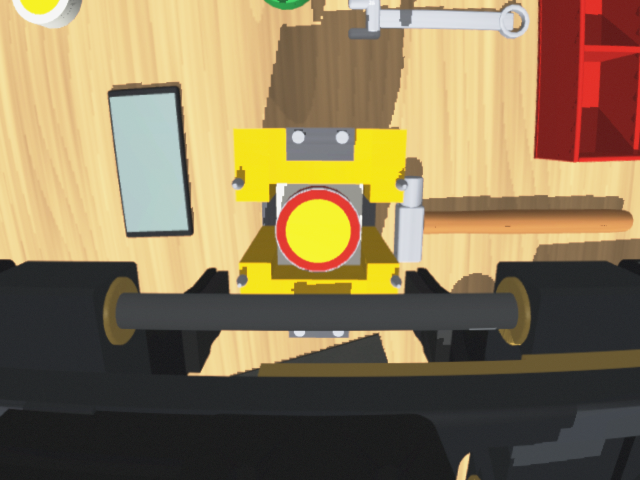

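The first tin lies flat in the well at (318,230), its top 5.7 mm below the rim. Next is the second tin.

```bash
python3 - <<'E'
from h import *
if pick(np.array([.4169,.3626])):
    load()
    e=ctrl.read_ee_pos()
    if abs(e[2]-.133)<.006: push(.109); release(); well("well2"); tins(ctrl.capture("top"),0,1)
E
```

```text
seen [(array([0.4186, 0.3635, 0.024 ]), array([319., 215.]), np.int32(2288), np.float64(0.81))]
touch False [0.4188 0.3637 0.0044]
w 0.06351977086485293
w 0.06352236815318298 [-0.11119243  0.16089703 -1.92311941]
w 0.06349571246094074
enter False [ 0.55751099 -0.00586557  0.13294746] [ 0.06902504  0.58428819 -1.54565014] 0.06343599208937217
push False [ 0.55768474 -0.00586777  0.10919536] [-0.80639282 -0.07118159  3.84727063] 0.06314265136095154
t 37.9167
top z [0.1282 0.1294 0.1305] 1800
slope [-0.0045  0.0012  0.1294]
[356.7 146.5] 186 0.0 [ 0.8258 -0.1782  0.024 ]
[318.2 213.5] 150 0.0 [ 0.6212 -0.0628  0.024 ]
[166.1 235.1] 200 0.36 [0.5588 0.3745 0.024 ]
[316.  243.2] 197 0.0 [ 0.5334 -0.056   0.024 ]
[219.8 246.7] 71 0.0 [0.5243 0.22   0.024 ]
[558.8 322.7] 425 0.0 [ 0.3046 -0.7355  0.024 ]
[215.3 325.6] 208 0.0 [0.3006 0.226  0.024 ]
[564.6 446.6] 679 0.0 [-0.0236 -0.7212  0.024 ]
```

```bash
python3 - <<'E'
from h import *
if pick(np.array([.5585,.3724])):
    load()
    e=ctrl.read_ee_pos()
    if abs(e[2]-.133)<.006: push(.107); release(); well("well3")
    c=ctrl.capture("top"); save(c,"top3"); tins(c,0,1)
E
```

```text
seen [(array([0.5605, 0.3733, 0.024 ]), array([319., 215.]), np.int32(2297), np.float64(0.81))]
touch False [0.5608 0.3735 0.0045]
w 0.06357793208242725
w 0.06335448858957943 [ 1.10273207  0.54595994 -1.76374263]
w 0.06346265409794087
enter False [ 0.55747498 -0.00588664  0.1329399 ] [ 0.04797304  0.09502662 -1.44222156] 0.06352718853063886
push False [ 0.55767362 -0.0058225   0.10715986] [-1.61585944 -0.11020481  3.00388265] 0.06344192006847534
t 50.0667
top z [0.1263 0.1274 0.1286] 1769
slope [-0.0041 -0.001   0.1274]
[356.6 146.5] 187 0.0 [ 0.8258 -0.178   0.024 ]
[318.2 213.5] 153 0.0 [ 0.6212 -0.0629  0.024 ]
[315.9 243.2] 196 0.0 [ 0.5333 -0.0557  0.024 ]
[219.8 246.7] 71 0.0 [0.5243 0.22   0.024 ]
[558.8 322.8] 426 0.0 [ 0.3044 -0.7357  0.024 ]
[215.3 325.6] 208 0.0 [0.3006 0.226  0.024 ]
[565.1 446.7] 668 0.0 [-0.0238 -0.7223  0.024 ]
```

View pics/top3.png

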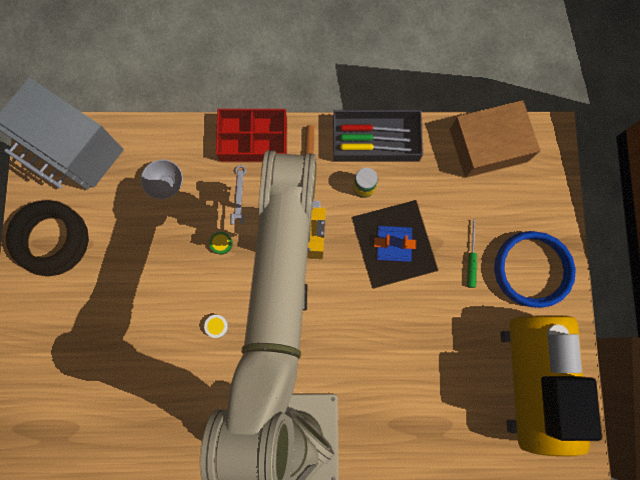

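Three tins are loaded, the top one 7.6 mm below the rim. No red tins remain in the top view, only the green one at (220,243) and the white one at (215,326). The cover is on the mat at (395,243). I'll fetch it, rechecking its pose first.

```bash
python3 - <<'E'
from h import *
o=[180,0,90+DY]; M=np.array([.5366,-.2867])
ctrl.move_to([*M,.25],o); ctrl.move_gripper(.086)
c=ctrl.capture("wrist"); C=cloud(c);H=hsv(c);h,s,v=[H[...,i].astype(int) for i in range(3)]
b=(h>105)&(h<125)&(s>150)&(v>60)&(abs(C[...,2]-.009)<.004)&(np.hypot(C[...,0]-M[0],C[...,1]-M[1])<.09)
print(cv2.minAreaRect((C[b][:,:2]*1000).astype(np.float32)))
g=(h>3)&(h<15)&(s>180)&(np.hypot(C[...,0]-M[0],C[...,1]-M[1])<.09)&(C[...,2]>.04)
for m,a,ce in blobs(c,g,30): print(ce,a,np.nanmedian(C[m],0).round(4),np.nanpercentile(C[m],[3,97],axis=0).round(4).tolist())
well_c=ctrl.capture("side"); save(well_c,"s4"); print(ctrl.read_time())
cv2.imwrite("pics/s4c.png",cv2.resize(well_c["pixels"][120:400,200:440,::-1],None,fx=2,fy=2))
E
```

```text
((537.84716796875, -286.4429931640625), (98.70266723632812, 100.22016906738281), 86.602783203125)
[290.64473684 207.35526316] 76 [ 0.5293 -0.3093  0.0534] [[0.5211, -0.3134, 0.0452], [0.5454, -0.3084, 0.0639]]
52.5833
```

View pics/s4c.png

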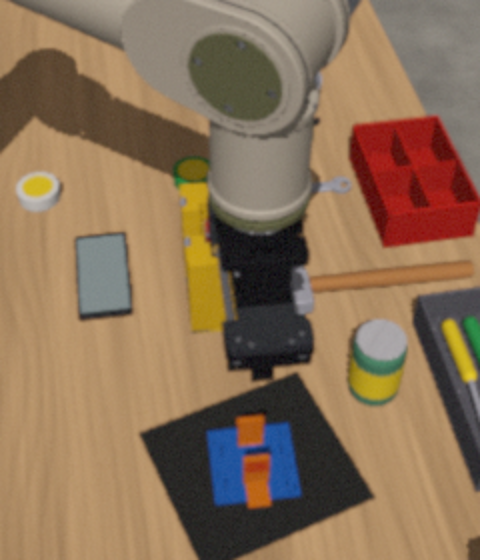

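The side view shows the cover still flat on the mat at crop position (255,465). Now I grasp it and refit it.

```bash
python3 - <<'E'
from h import *
o=[180,0,90+DY]; M=np.array([.5373,-.2865])
ctrl.move_l([*M,.09],o,velocity=.2)
print(ctrl.move_l([*M,.0275],o,velocity=.06,guard=8),ctrl.read_ee_pos())
ctrl.move_gripper(.034); print(ctrl.read_gripper_width())
ctrl.move_l([*M,.10],o,velocity=.12); ctrl.move_l([*M,.24],o,velocity=.2); print(ctrl.read_gripper_width(),ctrl.read_wrist_force())
ctrl.move_l([*DC,.24],o,velocity=.2); print(ctrl.read_gripper_width(),ctrl.read_ee_pos())
ctrl.move_l([*DC,.195],o,velocity=.1); ctrl.sleep(.3); print(ctrl.read_gripper_width(),ctrl.read_ee_pos(),ctrl.read_wrist_force())
c=ctrl.capture("side");save(c,"s5");cv2.imwrite("pics/s5c.png",cv2.resize(c["pixels"][170:310,260:400,::-1],None,fx=4,fy=4,interpolation=cv2.INTER_CUBIC))
print(ctrl.read_time())
E
```

```text
False [ 0.53756511 -0.28667365  0.02792865]
0.034588517727879894
0.03462379708946597 [ 0.60975617  0.0099089  -1.8161974 ]
0.03457350716183995 [ 0.55742154 -0.00713816  0.24004359]
0.034282441667452423 [ 0.55775299 -0.00577939  0.19545916] [ 0.79434405  0.19382608 -1.87171099]
59.8917
```

View pics/s5c.png

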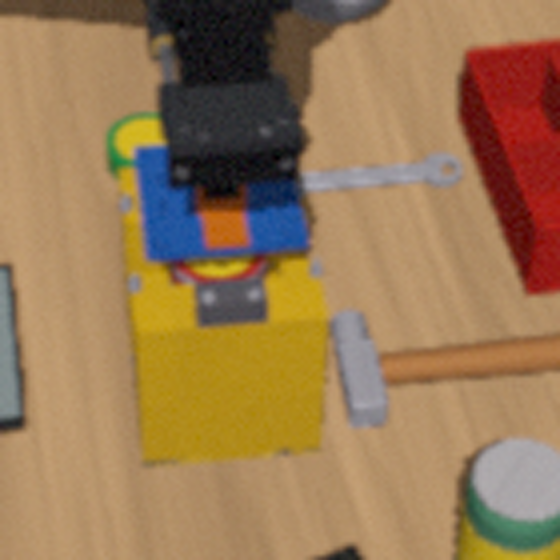

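The cover is held level over the well, and the top tin's red rim is visible at (220,270). Lowering and clipping it on.

```bash
python3 - <<'E'
from h import *
o=[180,0,90+DY]
ctrl.move_l([*DC,.182],o,velocity=.06)
r=ctrl.move_l([*DC,.157],o,velocity=.025,guard=7); e=ctrl.read_ee_pos(); print(r,e,ctrl.read_wrist_force(),ctrl.read_gripper_width())
if e[2]<.1635:
    ctrl.move_gripper(.07); print(ctrl.read_gripper_width(),ctrl.read_wrist_force())
    ctrl.move_gripper(.086); ctrl.move_l([*DC,.36],o,velocity=.15)
    c=ctrl.capture("wrist");save(c,"w6")
    C=cloud(c);H=hsv(c);h,s,v=[H[...,i].astype(int) for i in range(3)]
    b=(h>105)&(h<125)&(s>150)&(v>60)&(abs(C[...,2]-.141)<.01)&(np.hypot(C[...,0]-DC[0],C[...,1]-DC[1])<.09)
    q=C[b];A=np.c_[q[:,:2]-DC,np.ones(len(q))];print("fit",np.linalg.lstsq(A,q[:,2],rcond=None)[0].round(4),cv2.minAreaRect((q[:,:2]*1000).astype(np.float32)))
    g=(h>3)&(h<15)&(s>180)&(np.hypot(C[...,0]-DC[0],C[...,1]-DC[1])<.09)
    for m,a,ce in blobs(c,g,30): print(ce.round(1),a,np.nanpercentile(C[m],[2,98],axis=0).round(4).tolist())
    cv2.imwrite("pics/w6c.png",cv2.resize(c["pixels"][130:290,220:420,::-1],None,fx=4,fy=3.75,interpolation=cv2.INTER_CUBIC))
print(ctrl.read_time())
E
```

```text
True [ 0.55734145 -0.00576952  0.15976031] [-2.51867981  0.05911507  6.63311116] 0.03443657939508611
0.06983389399191182 [-0.11329308 -0.52118508 -0.15609667]
fit [-1.000e-04 -2.000e-04  1.416e-01] ((557.24853515625, -4.956787109375), (96.69477081298828, 99.68539428710938), 86.56266784667969)
[289.4 207.6] 126 [[0.541, -0.0331, 0.1511], [0.5654, -0.0274, 0.1953]]
[356.3 208.4] 605 [[0.5442, 0.0174, 0.1444], [0.5712, 0.0459, 0.1905]]
[264.6 208.8] 148 [[0.5423, -0.0593, 0.1442], [0.5659, -0.0506, 0.1474]]
64.1333
```

View pics/w6c.png

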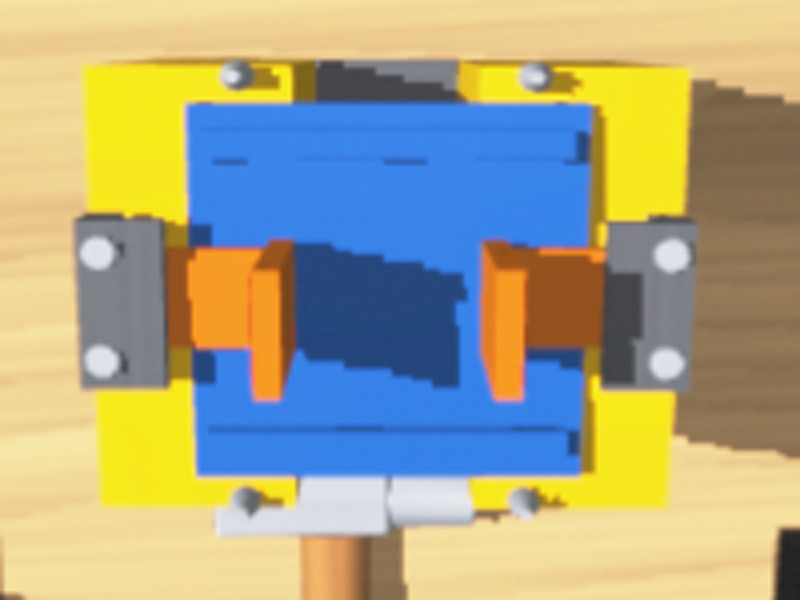

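The cover lies flat, with its top at 0.1416 m and no tilt. Both orange catches run under their keepers, at crop positions (180,300) and (590,300). Handing in.

```bash
python3 -c "
from h import *
for n in('top','side'): print([t[0].round(3) for t in tins(ctrl.capture(n))])
print(ctrl.read_time()); ctrl.finish_job()"
```

```text
[]
[]
64.2333
the job is handed in; nothing more can be done
```

The dispenser is refilled and the cover is clipped back on; I handed the job in at about 64 s of robot time, with no verdict reported.

- **Cover off:** I squeezed both tabs, lifted the cover and laid it flat, right way up, on the mat.
- **Tins:** there were three red tins on the bench. I loaded each flat and pushed the pile down before fetching the next. The top tin ended level, about 7.6 mm below the rim.
- **Cover back on:** I refitted the cover with the tabs squeezed, then released them.

**Last checks:**
- The wrist camera shows the cover level on the rim (panel top at 141.6 mm against 141 mm expected, no tilt), with both orange catches running under their keepers.
- The final top and side pictures found no red tins left on the bench. The side view is the weaker check, because it had not recognised the red tins earlier either.
- I did not touch the green and white tins or the other objects.

**Disagreement:** the top and side cameras differed by about 5 mm in y, so I took positions from the wrist camera. While I lowered the cover to the mat the grip width rose briefly from 34.5 mm to 38.6 mm, probably the grip slackening, and it recovered by itself.

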